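Load the vacuum fixture and hold its push valve down

ROBOT

A 7-joint arm with a two-finger parallel gripper is mounted at the origin on the work surface. World frame = base frame: x ahead of the robot, y to its left, z up, the work surface at z = 0. Lengths are in m, angles in rad, forces in N, time in s.
With the tool pointing down it reaches from about 0.35 to 0.9 m from the base axis. Payload 8.1 kg.
Tool frame: the origin (TCP) lies at the centre of the arm's flange, where the gripper is bolted on; the fingertips stand 178 mm ahead of it and the grasp point (between the pads) lies 159 mm ahead of it; x points along the fingers, z is the direction in which the jaws open and shut, and the axes are right-handed (so a half turn about x gives the same grasp; the last joint's range is limited). The gripper opens to 92 mm and grips with 3 to 60 N. Pads are 19 mm wide; open, the fingers measure 130 mm over their backs; the gripper's body (75 mm by 190 mm) begins 47 mm behind the grasp point.
Start: joints at [1.239, 0.434, 0.025, 1.573, -0.012, 1.134, -0.075], TCP at [0.142, -0.609, 0.405] pointing down, gripper open.
Joint ranges: [-2.62, 2.62], [-0.44, 2.09], [-1.27, 1.32], [0.08, 2.57], [-1.32, 4.46], [0.12, 2], [-2.74, 2.74]. Speed limits (rad/s): [2.22, 2.22, 3.01, 3.01, 3.14, 3.14, 3.14].

INTERFACE

Orientations are given as a rotation vector (axis times angle).
In Python, from cell import arm, get_image, search_frame, pinpoint gives the robot as it stands.
- The arm moves only by the tool arm_command, never from a script. Its argument "motion" is a list of rows, each a list of 7 numbers: the finger opening in mm, from 0 to 91.8, then the shift along the tool's x, y, z in mm, then the turn, a rotation vector about the tool's x, y, z in degrees. In form: [[fingers, x, y, z, ax, ay, az], ...]. A call has 1 to 5 rows; each row shifts and turns the commanded pose from where the row before left it, along the tool's axes as they then stand; what a row does not reach is not made up. A row lasts 1/8 s, in which the tool goes at most 62.5 mm and 10.7 degrees, less where a joint would pass 70% of its speed; a pose out of reach is approached as far as the arm can. A call with a gripper value outside its range is refused whole. The fingers move at their own pace and stop on an object; "newtons" is the grip in N (left out, the last holds). Time passes only in rows, so rows that do not move let the fingers close. It gives the time, the measured TCP pose, the force and the opening at its end, in the units of the state.
- arm.observe(): the state, without advancing time (a new reading comes with each control period).
- get_image(name): name is "side" or "top" or "wrist"; returns a dict with "frame" (400x640x3 uint8, red, green, blue), "range_z" (400x640 float32, m along the optical axis (not along the pixel's ray), 0 where there is no reading), "K" (3x3 intrinsics, pixels), "distortion" ([k1, k2, p1, p2, k3] as OpenCV has them; the pictures are not rectified), "origin" and "rotation" of the camera in the world; the wrist camera has in their place "tool_from_camera" (4x4, takes a point from camera to tool coordinates, whose origin is the TCP and whose axes are the tool frame's). Camera axes: x right, y down, z forward; pixel columns grow to the right and rows downward; lengths in m; the calibration is good to about 2 mm. A picture is of the moment at which its call begins: read the wrist's pose just before it.
- arm.sign_off(): hands the job in, once; it reports no verdict.
Trained networks look in the newest picture that a camera, given by its name, has taken for a name from the list of things; names that differ only in an ending like _2 or _b are one class to them, and where a whole thing is asked for, a point or a joint stands for the part that bears it (a point fixed in the world has none). Each returns a list of dicts, best first, with "p" (0 to 1); they miss things now and then, are a little off and sometimes report something else, mostly with a low value. They report only what shows in the picture. A call takes as long as a camera call. They do not tell look-alikes from the thing itself.
- search_frame(camera, target): "point" ([x, y, z] in m, in world coordinates, good to about 4 mm: the middle of the surface that is visible of it).
- pinpoint(camera, target): "point" ([x, y, z] in m, in world coordinates, good to about 4 mm: a listed point, or the origin of a listed thing).
The state is a dict: "clock": time; "joints": joint angles; "dq": joint speeds; "joint_efforts": joint torques, N m; "position": TCP position; "ee_rot": TCP orientation; "force": force on the tool from outside, world axes, zero at the start; "ft_torque": the same for the moment, N m; "width": opening from 0.0 (shut) to 1.0 (fully open).
Only numpy, scipy, OpenCV 4.12 (cv2) and the standard library are available. Lean on these libraries where they do the work, as an engineer would, in place of code of your own. Each camera call takes 0.05 s, during which the arm holds its last target. There are 200 camera calls.

TASK

Lay the square green onyx blank flat in the square pocket of the blue vacuum fixture and let go of it. Then take the loose black knob, turn it so that the flat in its bore matches the flat of the brass D-shaft, push it onto the shaft and fully down against the red spring collar until it stands on the fixture, and keep pressing: finish while still holding the knob pressed down. Leave the cup, the round disc and the bundle of mirror strips where they are.

Things in the scene. Friction and masses are not known exactly. Their poses are not given: they have to be found in the camera images.
- blank_center (a point): centre of the loose square blank of pale green onyx, 46 x 46 x 16 mm, lying flat on the table; the point is half-way up (8 mm above its underside). x and y along its sides, z up. About 90 g.
- pocket (a point): centre of the FLOOR of the square pocket in the blue fixture; x and y along the pocket's sides (y towards the pocket from the valve), z up. The pocket is 50 x 50 mm and 6 mm deep with a 2 mm chamfer round its mouth; a seated blank stands 10 mm above the fixture's top.
- valve_seat (a point): point on the fixture's flat top (30 mm above the table) on the axis of the upright D-shaft, fixed; axes parallel to the pocket's. A knob that is fully home stands with its underside at this height.
- shaft_tip (a point): centre of the top end of the brass D-shaft, 20 mm above valve_seat. z up, x points from the axis square to the shaft's flat (the flat lies 4.5 mm from the axis, the round side has 9 mm radius, the top 3 mm taper inwards by 2 mm). A black line on the end runs along this x. Stiff to turn (over 0.3 N m), within +-0.8 rad of the fixture's x.
- collar_top (a point): centre of the upper face of the red spring collar round the shaft (36 mm diameter, 23 mm hole), 6 mm above the fixture's top when free. The knob pushes it down flush with the fixture: 4 N to begin, 8 N at the bottom, and it pushes the knob back up when that is not held.
- knob_center (a point): centre of the loose black knob, half-way up (24 mm above its underside), which stands upright on the table. 48 mm high: a round skirt of 46 mm diameter and 26 mm height, on it a grip bar 44 mm long (along the knob's x), 14 mm wide (y) and 22 mm high. White lines on the bar's top and on the skirt's side mark the +x side. About 90 g.
- fixture: fixed blue block 130 (x) x 230 (y) x 30 mm high, origin at the centre of its underside, flat on top apart from pocket (55 mm along +y from the middle) and valve (55 mm along -y); a brass hose nipple on its +x side
- cup: bystander: upright white plastic cup with glass chips, 70 mm diameter at the rim, 75 mm high; origin at the centre of its underside
- disc: bystander: loose round terracotta-coloured stone disc, 48 mm diameter, 16 mm thick; origin at the centre of its underside
- strips: bystander: bundle of mirror strips, 30 x 134 x 20 mm, lying along its y beyond the fixture; origin at the centre of its underside
- knob: the whole knob of knob_center; origin at the centre of its underside, same axes. A D-shaped bore in the underside, 23 mm deep, 20 mm diameter, its flat 5.5 mm from the axis on the +x side, so 1 mm clearance all round on the shaft; knob x must point as shaft_tip x.
- blank: the whole blank described under blank_center; origin at the centre of its underside, same axes
There are look-alikes about, which are no part of the job. Of the things that look like the blank, the smallest one is meant.

How it is judged:
On the way, in this order (a step that is already met when the one before it is completed fails the run):
1. the square blank lies flat in the pocket, let go (horizontal distance between blank_center and pocket below 0.004 m and z of blank_center in the frame of pocket between 0.005 and 0.0105 m and angle between blank_center's own z axis and vertical below 0.06 rad and contact force between the fingers and blank below 0.1 N), for 0.2 s.
2. the knob is on the D-shaft, flats matched, pressed fully down by the fingers (horizontal distance between knob_center and valve_seat below 0.004 m and z of knob_center in the frame of valve_seat below 0.026 m and angle between knob_center's own z axis and vertical below 0.12 rad and angle between the x axis of knob_center and the x axis of shaft_tip, either way round below 0.3 rad and contact force between the fingers and knob above 2 N), for 0.2 s.
At the end, for the whole second after the job is handed in: Blank in the pocket: within 4 mm of centre, 2.5 mm of the floor, tilt < 0.06 rad, fingers off it. Knob on the D-shaft: within 4 mm, tilt < 0.12, flats within 0.3 rad, underside < 2 mm above the fixture, still (< 20 mm/s), and the fingers hold or press it with over 2 N (all of step 1 and all of step 2 and linear speed of knob below 0.02 m/s); the arm keeps its last pose, push and grip.
It fails at once if a bystander (cup, disc or strips) is moved more than 20 mm or tipped (distance of any of cup, disc, strips from where it was at the start of the episode above 0.02 m or angle between cup's own z axis and vertical above 0.4 rad).
It also fails if it takes over 61 s, if anything falls off the work surface, if the arm or the gripper's body presses on something with over 40 N, if the wrist force passes 120 N, or if a joint passes its speed limit or range.

## Working session

There is one attempt and no reset: what is moved stays moved. The work goes in short steps, Python scripts to look and compute and a tool call to move; the robot and the scene stay as the last step left them, time stands still between calls to the robot, and variables do not carry over. Pictures are saved under pics/ and viewed, about 8 in all and at most 12, crops included, and the job is handed in when it is done.

Besides the shell and the picture viewer there is one more tool, called as a command line: name --pt "numbers of a row" for each row, then --argument value for the rest. arm_command: Moves the arm, as the interface text tells. Its arguments: {"type":"object","properties":{"motion":{"type":"array"},"newtons":{"type":"number"}},"required":["motion"]}

```bash
ls; mkdir -p pics
cat > h.py <<'E'
import numpy as np,cv2,json
from scipy.spatial.transform import Rotation as R
from cell import arm,get_image,search_frame,pinpoint
np.set_printoptions(precision=4,suppress=True)
def cap(name):
    s=arm.observe(); d=get_image(name)
    if name=="wrist":
        T=np.eye(4);T[:3,:3]=R.from_rotvec(s["ee_rot"]).as_matrix();T[:3,3]=s["position"]
        C=T@np.array(d["tool_from_camera"])
        d["rotation"],d["origin"]=C[:3,:3],C[:3,3]
    d["R"]=np.array(d["rotation"]);
    if d["R"].shape!=(3,3): d["R"]=R.from_rotvec(d["R"]).as_matrix()
    return d
def cloud(d):
    h,w=d["range_z"].shape
    u,v=np.meshgrid(np.arange(w),np.arange(h))
    p=cv2.undistortPoints(np.stack([u,v],-1).reshape(-1,1,2).astype(np.float64),np.array(d["K"]),np.array(d["distortion"])).reshape(h,w,2)
    z=d["range_z"].astype(float)
    c=np.dstack([p[...,0]*z,p[...,1]*z,z])
    P=c@d["R"].T+np.array(d["origin"]); P[z==0]=np.nan
    return P
def save(d,f,box=None,s=1):
    im=d["frame"]
    if box: im=im[box[1]:box[3],box[0]:box[2]]
    cv2.imwrite("pics/"+f,cv2.resize(im[...,::-1],None,fx=s,fy=s,interpolation=cv2.INTER_CUBIC))
E
python3 - <<'E'
from h import *
s=arm.observe();print(s)
for c in("top","side"):
    d=cap(c);save(d,c+"0.png");print(c,d["origin"],d["R"])
    np.savez(c+"0.npz",P=cloud(d),f=d["frame"])
    for t in("blank_center","pocket","valve_seat","shaft_tip","knob_center","cup","disc","strips","fixture"):
        print(t,[(np.round(x["point"],3),round(x["p"],2)) for x in pinpoint(c,t)[:4]])
E
```

```text
pics
{'clock': 0.0, 'joints': array([ 1.2394,  0.4352,  0.025 ,  1.5741, -0.0116,  1.134 , -0.0751]), 'dq': array([-0.    , -0.0003, -0.0018,  0.0003, -0.0008, -0.0008,  0.0004]), 'joint_efforts': array([ -0.0003, -66.7847,   0.9851, -31.4458,  -0.0605,   0.043 ,
         0.0002]), 'position': array([ 0.1417, -0.6085,  0.4039]), 'ee_rot': array([ 1.04  ,  1.3102, -1.0385]), 'force': array([-0.2484,  0.5774,  0.03  ]), 'ft_torque': array([-0.006 , -0.0033,  0.0424]), 'width': 0.99912121331811}
top [0.3064 0.0327 1.1881] [[ 0.1145 -0.9679  0.2237]
 [-0.9934 -0.1102  0.0314]
 [-0.0057 -0.2259 -0.9741]]
blank_center [(array([0.427, 0.211, 0.012]), 0.92), (array([0.404, 0.32 , 0.009]), 0.86), (array([0.42 , 0.435, 0.012]), 0.63)]
pocket [(array([0.568, 0.071, 0.022]), 0.69)]
valve_seat [(array([ 0.562, -0.034,  0.033]), 0.95)]
shaft_tip [(array([ 0.558, -0.034,  0.052]), 0.47)]
knob_center [(array([ 0.58 , -0.29 ,  0.028]), 0.72)]
cup [(array([0.59 , 0.297, 0.003]), 0.66)]
disc [(array([ 0.416, -0.308,  0.001]), 0.55)]
strips [(array([ 0.729,  0.042, -0.004]), 0.73)]
fixture [(array([0.56
[... 152 characters left out ...]
rray([0.422, 0.214, 0.01 ]), 0.88), (array([0.404, 0.325, 0.013]), 0.81), (array([0.424, 0.432, 0.01 ]), 0.56)]
pocket [(array([0.571, 0.073, 0.022]), 0.78)]
valve_seat [(array([ 0.557, -0.038,  0.028]), 0.56), (array([ 0.73 ,  0.044, -0.   ]), 0.26), (array([ 0.574, -0.295,  0.023]), 0.16)]
shaft_tip [(array([ 0.562, -0.037,  0.049]), 0.5)]
knob_center [(array([ 0.582, -0.294,  0.024]), 0.72), (array([0.564, 0.016, 0.007]), 0.29)]
cup [(array([ 0.592,  0.293, -0.001]), 0.98)]
disc [(array([ 0.419, -0.308, -0.004]), 0.45), (array([0.73 , 0.047, 0.   ]), 0.35)]
strips [(array([0.728, 0.044, 0.001]), 0.97), (array([ 0.58 , -0.295,  0.023]), 0.73)]
fixture [(array([0.566, 0.018, 0.004]), 0.93)]
```

View pics/top0.png

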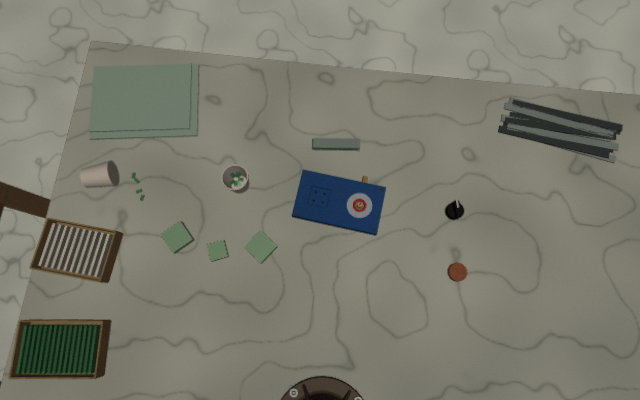

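Run:
```python
from h import *
for c in("top","side"):
    z=np.load(c+"0.npz");P=z["P"]
    print(c)
    for n,(x,y,h0,h1,r) in dict(b1=(.425,.212,.011,.022,.045),b2=(.404,.322,.011,.022,.045),b3=(.422,.433,.011,.022,.045),knobtop=(.58,-.292,.041,.055,.045),skirt=(.58,-.292,.020,.031,.045),fix=(.565,.019,.026,.034,.16),pocketfloor=(.57,.072,.018,.027,.035),shaft=(.56,-.036,.045,.055,.02)).items():
        m=(np.hypot(P[...,0]-x,P[...,1]-y)<r)&(P[...,2]>h0)&(P[...,2]<h1)
        q=P[m]
        if len(q)<10: print(n,len(q));continue
        (cx,cy),wh,a=cv2.minAreaRect((q[:,:2]*1000).astype(np.float32))
        print(n,len(q),q[:,:].mean(0),"rect",np.round([cx,cy,*wh,a],1),"rgb",z["f"][m].mean(0).round())
```

```text
top
b1 457 [0.4225 0.2075 0.0193] rect [422.8 208.7  61.7  60.7  54.4] rgb [102. 123.  94.]
b2 286 [0.4001 0.3208 0.0149] rect [400.7 321.1  45.5  46.4  24.2] rgb [ 99. 120.  92.]
b3 481 [0.4232 0.4319 0.0189] rect [423.4 433.5  63.6  62.1  41.5] rgb [ 97. 118.  90.]
knobtop 98 [ 0.5765 -0.2906  0.0465] rect [ 576.8 -290.3   43.7   15.2   14.8] rgb [38. 36. 33.]
skirt 124 [ 0.5745 -0.2864  0.0249] rect [ 575.2 -291.1   40.3   45.     6.3] rgb [20. 19. 18.]
fix 3251 [0.5639 0.0121 0.0293] rect [565.2  17.1 229.9 130.9  84.1] rgb [38. 58. 87.]
pocketfloor 377 [0.5714 0.0709 0.0231] rect [570.9  72.2  66.   67.1   6.2] rgb [25. 48. 79.]
shaft 27 [ 0.5574 -0.0367  0.0481] rect [557.6 -37.4  14.3  12.4  88.4] rgb [118.  92.  51.]
side
b1 388 [0.4214 0.2177 0.0192] rect [421.3 212.   63.8  64.9  52.7] rgb [ 92. 108.  85.]
b2 341 [0.3993 0.326  0.0155] rect [398.6 324.3  46.6  49.6  22.4] rgb [100. 118.  93.]
b3 477 [0.4217 0.4409 0.0194] rect [422.8 434.7  62.7  63.4  42. ] rgb [ 93. 110.  86.]
knobtop 51 [ 0.5742 -0.2873  0.0465] rect [ 575.3 -289.4   41.2   15.     9.1] rgb [56. 51. 47.]
skirt 67 [ 0.5724 -0.2796  0.0259] rect [ 571.6 -278.2   46.    30.6   19.3] rgb [26. 24. 22.]
fix 2237 [0.5632 0.0274 0.0303] rect [563.3  18.3 238.3 131.2  83.9] rgb [41. 62. 93.]
pocketfloor 205 [0.57   0.0681 0.0242] rect [572.9  72.4  59.1  56.4  79.5] rgb [26. 51. 86.]
shaft 22 [ 0.5563 -0.0336  0.0488] rect [556.2 -35.2  19.9  12.7  60.1] rgb [119.  94.  62.]
```

The smallest green square (top picture, pixel about 217,250) is the blank. The knob is near (455,210), with its bar roughly along world x. The shaft and collar are near (360,205), and the pocket near (318,197). Next I'll plan the moves.

```bash
cat >> h.py <<'E'
def tool(yaw):
    "tool pointing down, jaw (z) axis at yaw in world xy"
    x=np.array([0,0,-1.]);z=np.array([np.cos(yaw),np.sin(yaw),0]);return np.stack([x,np.cross(z,x),z],1)
def plan(pos,yawdeg,start=None):
    "total shift (tool axes now, mm) and turn (deg) to get to TCP pos with jaw yaw (mod 180)"
    if start is None: s=arm.observe();start=(s["position"],R.from_rotvec(s["ee_rot"]).as_matrix())
    p,A=start
    best=min((R.from_matrix(A.T@tool(np.radians(yawdeg+k))).as_rotvec(degrees=True) for k in(0,180)),key=np.linalg.norm)
    print("shift",np.round(A.T@(np.array(pos)-p)*1000,1),"turn",best.round(1))
    return np.array(pos),A@R.from_rotvec(best,degrees=True).as_matrix()
def state():
    s=arm.observe();A=R.from_rotvec(s["ee_rot"]).as_matrix()
    print("t",round(s["clock"],2),"pos",s["position"].round(4),"jawyaw",np.degrees(np.arctan2(A[1,2],A[0,2])).round(1),"x",A[:,0].round(3),"F",s["force"].round(1),"w",round(s["width"]*91.8,1),"q",s["joints"].round(2))
E
python3 - <<'E'
from h import *
state();A=R.from_rotvec(arm.observe()["ee_rot"]).as_matrix();print(A)
d=cap("wrist");print(d["tool_from_camera"],d["K"])
a=plan([.50,-.29,.38],90)
a=plan([.48,-.05,.38],90,a)
for yaw in(24,114):plan([.40,.322,.30],yaw,a)
E
```

```text
t 1.0 pos [ 0.1417 -0.6087  0.4048] jawyaw -76.9 x [ 0. -0. -1.] F [ 0.5 -0.3 -0.5] w 91.5 q [ 1.24  0.43  0.03  1.57 -0.01  1.13 -0.08]
[[ 0.      0.974   0.2267]
 [-0.0001  0.2267 -0.974 ]
 [-1.      0.      0.0001]]
[[ 0.0005 -0.2774  0.9608  0.0193]
 [-0.0007 -0.9608 -0.2774  0.0752]
 [ 1.     -0.0006 -0.0007  0.0002]
 [ 0.      0.      0.      1.    ]] [[333.2119   0.     323.0764]
 [  0.     333.2119 200.404 ]
 [  0.       0.       1.    ]]
shift [  24.7  421.2 -229.2] turn [13.1  0.   0. ]
shift [   0.  -20. -240.] turn [ 0. -0.  0.]
shift [  80.  -80. -372.] turn [66.  0. -0.]
shift [  80.  -80. -372.] turn [-24.  -0.  -0.]
```

arm_command --pt "90 0 0 0 -6.5 0 0" --pt "90 0 0 0 -6.6 0 0" --pt "90 3 36 -32 0 0 0" --pt "90 3 36 -32 0 0 0" --pt "90 3 36 -32 0 0 0"

```text
clock: 1.68
position: [0.1967, -0.4735, 0.3957]
ee_rot: [0.866, 1.391, -0.866]
force: [1.3, 0.5, -0.0]
width: 0.983
```

arm_command --pt "90 3 36 -32 0 0 0" --pt "90 3 36 -32 0 0 0" --pt "90 3 36 -32 0 0 0" --pt "90 3 36 -32 0 0 0" --pt "90 3 36 -32 0 0 0"

```text
clock: 2.3
position: [0.2875, -0.2504, 0.3809]
ee_rot: [0.866, 1.39, -0.866]
force: [0.8, -0.6, 1.0]
width: 0.98
```

arm_command --pt "90 0 36 -32 0 0 0" --pt "90 0 36 -32 0 0 0" --pt "90 0 0 0 0 0 0"

```text
clock: 2.68
position: [0.3245, -0.1599, 0.3811]
ee_rot: [0.862, 1.392, -0.861]
force: [0.3, -0.7, 0.3]
width: 0.981
```

arm_command --pt "90 0 0 0 8.8 0 0" --pt "90 0 0 0 8.8 0 0" --pt "90 0 0 0 8.8 0 0" --pt "90 0 44 32 0 0 0" --pt "90 0 44 32 0 0 0"

```text
clock: 3.3
position: [0.4118, -0.2288, 0.381]
ee_rot: [1.212, 1.206, -1.213]
force: [0.3, 0.4, 1.4]
width: 0.978
```

arm_command --pt "90 0 44 32 0 0 0" --pt "90 0 44 32 0 0 0" --pt "90 0 0 0 0 0 0"

```text
clock: 3.68
position: [0.5006, -0.2946, 0.3796]
ee_rot: [1.213, 1.206, -1.214]
force: [-1.3, 0.4, -0.1]
width: 0.98
```

Run:
```python
from h import *
state()
d=cap("wrist");save(d,"w1.png");P=cloud(d);np.savez("w1.npz",P=P,f=d["frame"],O=d["origin"],R=d["R"],K=d["K"],D=d["distortion"])
for t in("knob_center","knob"):print([(x["point"],x["p"]) for x in pinpoint("wrist",t)])
for n,h0,h1 in(("top",.041,.055),("skirt",.020,.031)):
    m=(np.hypot(P[...,0]-.576,P[...,1]+.291)<.045)&(P[...,2]>h0)&(P[...,2]<h1);q=P[m]
    if len(q)>10:
        print(n,len(q),q.mean(0),cv2.minAreaRect((q[:,:2]*1000).astype(np.float32)))
        v,u=np.where(m);print(u.min(),u.max(),v.min(),v.max())
```

```text
t 3.67 pos [ 0.5006 -0.2946  0.3796] jawyaw -90.4 x [ 0. -0. -1.] F [-1.3  0.4 -0.1] w 89.9 q [ 0.65  0.41 -0.29  1.7   0.13  1.06 -1.26]
[([0.574, -0.2902, 0.0234], 0.9), ([0.5643, 0.0178, -0.0013], 0.59)]
[([0.5762, -0.2919, 0.004], 0.75)]
top 775 [ 0.5779 -0.2914  0.0486] ((577.5414428710938, -291.52264404296875), (44.13200759887695, 14.011659622192383), 13.23454475402832)
307 331 76 127
skirt 1072 [ 0.5779 -0.2917  0.0266] ((577.8238525390625, -291.5870056152344), (42.05384826660156, 45.7695426940918), 13.382150650024414)
296 343 78 126
```

arm_command --pt "90 5 -4 -45 0 0 0" --pt "90 5 -4 -45 0 0 0" --pt "90 5 -4 -45 0 0 0" --pt "90 5 -4 -45 0 0 0" --pt "90 5 -4 -45 0 0 0"

```text
clock: 4.45
position: [0.4783, -0.0648, 0.3561]
ee_rot: [1.211, 1.207, -1.212]
force: [0.4, 0.5, 0.8]
width: 0.981
```

arm_command --pt "90 10 0 -35 0 0 0" --pt "90 10 0 0 0 0 0" --pt "90 0 0 0 0 0 0"

```text
clock: 4.82
position: [0.4789, -0.0318, 0.3354]
ee_rot: [1.21, 1.208, -1.213]
force: [0.6, -0.4, 0.5]
width: 0.982
```

```bash
cat > fx.py <<'E'
from h import *
import sys
state()
d=cap("wrist");n=sys.argv[1];save(d,n+".png");P=cloud(d);np.savez(n+".npz",P=P,f=d["frame"],O=d["origin"],R=d["R"],K=d["K"],D=d["distortion"])
for n,x,y,h0,h1,r in(("shaft",.558,-.036,.046,.055,.02),("collar",.558,-.036,.033,.039,.022),("pocket",.571,.072,.021,.0265,.04),("fix",.565,.018,.027,.033,.16)):
    m=(np.hypot(P[...,0]-x,P[...,1]-y)<r)&(P[...,2]>h0)&(P[...,2]<h1);q=P[m]
    if len(q)>10:
        v,u=np.where(m);print(n,len(q),q.mean(0),np.round(sum([list(a) if np.ndim(a) else [a] for a in cv2.minAreaRect((q[:,:2]*1000).astype(np.float32))],[]),1),u.min(),u.max(),v.min(),v.max())
for t in("shaft_tip","valve_seat","pocket"):print(t,[(x["point"],x["p"]) for x in pinpoint("wrist",t)])
a=cv2.imread("pics/w1.png")[60:150,260:380];a=cv2.resize(a,(480,360),interpolation=cv2.INTER_CUBIC)
cv2.imwrite("pics/knob.png",a)
E
python3 fx.py w2
```

```text
t 4.83 pos [ 0.4789 -0.0318  0.3354] jawyaw -90.2 x [-0.001 -0.001 -1.   ] F [ 0.6 -0.4  0.5] w 90.1 q [ 0.27  0.31 -0.4   1.98  0.16  0.88 -1.78]
shaft 359 [ 0.5585 -0.0361  0.05  ] [557.9 -35.7  17.5  13.4  64.2] 318 340 87 108
collar 932 [ 0.5602 -0.0364  0.0363] [559.8 -36.4  38.3  34.5  19.9] 303 353 71 119
pocket 3680 [0.5722 0.074  0.0249] [571.7  74.1  49.8  50.7  84.3] 165 225 48 116
fix 40519 [0.5683 0.0137 0.0308] [566.   18.6 231.1 130.9  83.7] 118 413 0 181
shaft_tip [([0.5609, -0.0328, 0.0512], 0.93)]
valve_seat [([0.5558, -0.0373, 0.0297], 0.64)]
pocket [([0.5704, 0.0732, 0.0222], 0.6)]
```

Run:
```python
import cv2,numpy as np
a=cv2.imread("pics/w1.png")[65:140,270:370];b=cv2.imread("pics/w2.png")[57:132,278:378]
f=lambda i:cv2.resize(i,(400,300),interpolation=cv2.INTER_CUBIC)
cv2.imwrite("pics/both.png",np.hstack([f(a),f(b)]))
```

```text
(no output)
```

View pics/both.png

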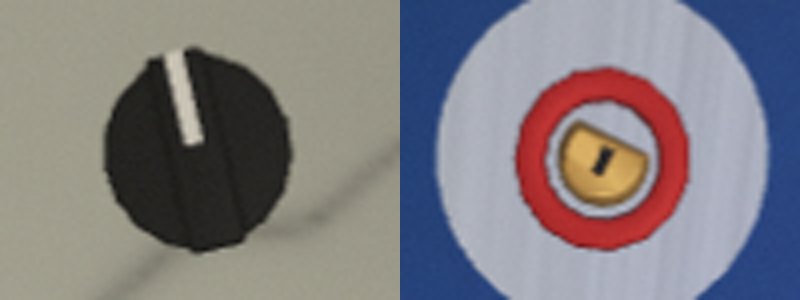

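The left half (knob) shows the white line towards the top, leaning left, so knob x is at yaw of about +13°. The right half (shaft) has its flat facing up and right, which gives a shaft x yaw of about -25.5°. Next is the blank.

arm_command --pt "90 0 0 0 -10.3 0 0" --pt "90 0 0 0 -10.3 0 0" --pt "90 0 0 0 -10.3 0 0" --pt "90 0 0 0 -10.3 0 0" --pt "90 0 0 0 -10.3 0 0"

```text
clock: 5.65
position: [0.48, -0.0319, 0.336]
ee_rot: [0.525, 1.506, -0.525]
force: [0.1, -0.2, 0.1]
width: 0.985
```

arm_command --pt "90 0 0 0 -10.3 0 0" --pt "90 0 0 0 -10.3 0 0" --pt "90 0 0 0 -10.3 0 0" --pt "90 0 0 0 -10.3 0 0" --pt "90 0 0 0 -10.3 0 0"

```text
clock: 6.28
position: [0.48, -0.032, 0.336]
ee_rot: [-0.179, 1.563, 0.179]
force: [0.3, 0.3, 0.2]
width: 0.984
```

arm_command --pt "90 0 0 0 -10.3 0 0" --pt "90 5 51 9.4 0 0 0" --pt "90 5 51 9.4 0 0 0" --pt "90 5 51 9.4 0 0 0" --pt "90 5 51 9.4 0 0 0"

```text
clock: 6.9
position: [0.4345, 0.1719, 0.3159]
ee_rot: [-0.315, 1.547, 0.314]
force: [0.6, -0.1, -0.2]
width: 0.98
```

arm_command --pt "70 5 51 9.4 0 0 0" --pt "70 5 51 9.4 0 0 0" --pt "70 5 51 9.4 0 0 0" --pt "70 0 0 0 0 0 0"

```text
clock: 7.4
position: [0.3988, 0.3267, 0.3011]
ee_rot: [-0.318, 1.547, 0.323]
force: [0.3, -0.1, -0.5]
width: 0.764
```

```bash
cat > bl.py <<'E'
from h import *
state()
d=cap("wrist");save(d,"w3.png");P=cloud(d)
for x,y in((.4,.322),(.422,.21),(.422,.434)):
    m=(np.hypot(P[...,0]-x,P[...,1]-y)<.045)&(P[...,2]>.011)&(P[...,2]<.024);q=P[m]
    if len(q)>10:print(len(q),q.mean(0),cv2.minAreaRect((q[:,:2]*1000).astype(np.float32)))
print([(x["point"],x["p"]) for x in pinpoint("wrist","blank_center")])
E
python3 bl.py
```

```text
t 7.4 pos [0.3988 0.3267 0.3011] jawyaw 23.4 x [-0.     0.003 -1.   ] F [ 0.3 -0.1 -0.5] w 70.1 q [-0.18  0.51 -0.82  1.91  0.47  0.92 -0.83]
2988 [0.4004 0.3246 0.0167] ((400.80718994140625, 323.6859130859375), (46.134681701660156, 46.497230529785156), 23.634075164794922)
2387 [0.4231 0.212  0.0218] ((422.1468200683594, 211.14308166503906), (82.29035186767578, 33.02604293823242), 22.41771697998047)
7148 [0.4225 0.4342 0.0221] ((423.5728454589844, 433.9724426269531), (62.11749267578125, 62.000755310058594), 42.51820755004883)
[([0.425, 0.4352, 0.0156], 0.75), ([0.4011, 0.3289, 0.0099], 0.74), ([0.4202, 0.2112, 0.0076], 0.64)]
```

arm_command --pt "70 40 -3.3 0.5 0 0 0" --pt "70 40 0 0 0 0 0" --pt "70 20 0 0 0 0 0" --pt "70 10 0 0 0 0 0" --pt "70 5 0 0 0 0 0" --newtons 25

```text
clock: 8.12
position: [0.4028, 0.3193, 0.1858]
ee_rot: [-0.315, 1.547, 0.315]
force: [0.1, -0.4, -0.1]
width: 0.762
```

arm_command --pt "70 0 0 0 0 0 0" --pt "40 0 0 0 0 0 0" --pt "40 0 0 0 0 0 0" --pt "40 0 0 0 0 0 0" --pt "40 0 0 0 0 0 0"

```text
clock: 8.75
position: [0.4021, 0.3203, 0.186]
ee_rot: [-0.316, 1.547, 0.316]
force: [0.2, -1.2, 5.0]
width: 0.496
```

```bash
python3 -c "
from h import *
state()
a=plan([.40,.324,.24],23.6)
plan([.5717,.0735,.26],-6.3,a)"
```

```text
t 8.75 pos [0.4021 0.3203 0.186 ] jawyaw 23.1 x [ 0.  0. -1.] F [ 0.2 -1.2  5. ] w 45.6 q [-0.28  0.66 -0.68  2.01  0.65  0.7  -0.98]
shift [-54.    4.3  -0.5] turn [-0.5  0.   0. ]
shift [ -20.  -298.3   57.1] turn [29.9 -0.   0. ]
```

arm_command --pt "40 -24 0 0 0 0 0" --pt "40 -30 0 0 0 0 0" --pt "40 -10 0 0 9.8 0 0" --pt "40 -10 0 0 9.8 0 0" --pt "40 0 0 0 9.8 0 0"

```text
clock: 9.38
position: [0.4021, 0.3203, 0.2604]
ee_rot: [0.091, 1.568, -0.09]
force: [0.9, -0.5, -1.1]
width: 0.499
```

arm_command --pt "40 0 -38.5 32.6 0 0 0" --pt "40 0 -38.5 32.6 0 0 0" --pt "40 0 -38.5 32.6 0 0 0" --pt "40 0 -38.5 32.6 0 0 0" --pt "40 0 -38.5 32.6 0 0 0"

```text
clock: 10.0
position: [0.5436, 0.1095, 0.2596]
ee_rot: [0.086, 1.569, -0.086]
force: [0.2, 0.6, -0.8]
width: 0.497
```

arm_command --pt "40 0 -38.5 32.6 0 0 0" --pt "40 0 0 0 0 0 0" --pt "40 0 0 0 0 0 0" --pt "40 0 0 0 0 0 0"

```text
clock: 10.5
position: [0.5704, 0.0706, 0.2598]
ee_rot: [0.085, 1.57, -0.084]
force: [0.1, -0.0, -1.0]
width: 0.494
```

```bash
cat > w.py <<'E'
from h import *
import sys
state()
d=cap("wrist");save(d,sys.argv[1]+".png");P=cloud(d);s=arm.observe();A=R.from_rotvec(s["ee_rot"]).as_matrix()
Q=(P-s["position"])@A   # tool frame
g=(d["frame"][...,1].astype(int)-d["frame"][...,2]>8)
zb=s["position"][2]-.186+.016
m=(abs(P[...,2]-zb)<.005)&(np.hypot(Q[...,1],Q[...,2])<.05)&(abs(Q[...,2])<.0225)
q=Q[m];print("blank in tool",len(q),q.mean(0),"y range",np.percentile(q[:,1],[1,99]),cv2.minAreaRect((q[:,1:]*1000).astype(np.float32)),zb)
m=(np.hypot(P[...,0]-.572,P[...,1]-.073)<.045)&(abs(P[...,2]-.0245)<.003);q=P[m]
if len(q)>10: print("pocket",len(q),cv2.minAreaRect((q[:,:2]*1000).astype(np.float32)))
m=(abs(P[...,2]-.0305)<.003)&(np.hypot(P[...,0]-.565,P[...,1]-.018)<.16);q=P[m]
if len(q)>10: print("fix",len(q),cv2.minAreaRect((q[:,:2]*1000).astype(np.float32)))
E
python3 w.py w4
```

```text
t 10.5 pos [0.5704 0.0706 0.2598] jawyaw -6.2 x [-0.     0.001 -1.   ] F [ 0.1 -0.  -1. ] w 45.4 q [ 0.22  0.6  -0.62  1.82  0.44  0.87 -0.72]
blank in tool 6368 [ 0.1696  0.0107 -0.    ] y range [-0.0077  0.0269] ((9.348325729370117, 0.00421142578125), (45.00278091430664, 35.96225357055664), 89.95156860351562) 0.0898310277191494
pocket 1582 ((573.41162109375, 89.5003662109375), (14.700590133666992, 50.29197311401367), 83.81549835205078)
fix 21295 ((569.4126586914062, 55.211368560791016), (155.64572143554688, 130.3923797607422), 83.80025482177734)
```

View pics/w4.png

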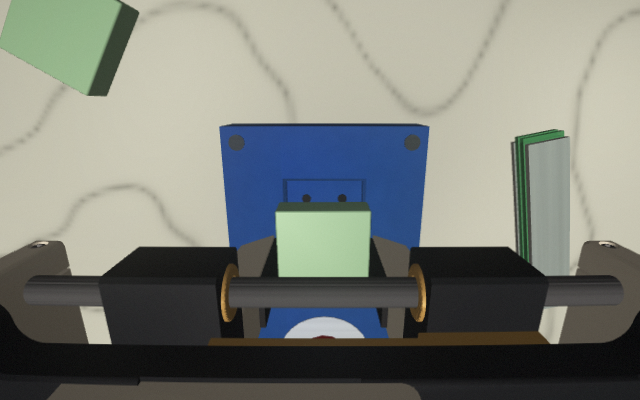

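The blank sits square in the jaws. Its front edge is near row 207, and the pocket's front edge is near row 180 behind it. Now I'll lower it.

arm_command --pt "40 15 -1.7 0.7 0 0 0" --pt "40 15 0 0 0 0 0" --pt "40 7 0 0 0 0 0" --pt "40 6 0 0 0 0 0" --pt "40 0 0 0 0 0 0"

```text
clock: 11.18
position: [0.5716, 0.0674, 0.2163]
ee_rot: [0.086, 1.57, -0.086]
force: [0.2, 0.7, -1.2]
width: 0.496
```

arm_command --pt "40 2 0 0 0 0 0" --pt "40 2 0 0 0 0 0" --pt "40 1.5 0 0 0 0 0" --pt "40 0 0 0 0 0 0"

```text
clock: 11.68
position: [0.5717, 0.0673, 0.2112]
ee_rot: [0.086, 1.569, -0.086]
force: [-0.6, -0.3, -0.6]
width: 0.498
```

```bash
python3 -c "
from h import *
state()
d=cap('side');P=cloud(d)
m=(np.hypot(P[...,0]-.571,P[...,1]-.073)<.04)&(P[...,2]>.036)&(P[...,2]<.06)&(d['frame'][...,1].astype(int)-d['frame'][...,2]>5)
q=P[m];print(len(q),q.mean(0),cv2.minAreaRect((q[:,:2]*1000).astype(np.float32)));save(d,'s5.png',(230,120,390,240),4)"
```

```text
t 11.68 pos [0.5717 0.0673 0.2112] jawyaw -6.3 x [-0. -0. -1.] F [-0.6 -0.3 -0.6] w 45.7 q [ 0.19  0.66 -0.58  1.85  0.5   0.78 -0.76]
275 [0.5713 0.0759 0.0434] ((570.7777709960938, 75.89241790771484), (54.59870910644531, 64.27593994140625), 45.63288116455078)
```

arm_command --pt "40 1 0 0 0 0 0" --pt "40 0 0 0 0 0 0" --pt "62 0 0 0 0 0 0" --pt "62 0 0 0 0 0 0" --pt "62 0 0 0 0 0 0"

```text
clock: 12.35
position: [0.5717, 0.0674, 0.2103]
ee_rot: [0.086, 1.569, -0.086]
force: [-0.1, 0.1, -0.3]
width: 0.672
```

arm_command --pt "62 -20 0 0 0 0 0" --pt "62 -40 0 0 0 0 0" --pt "62 -50 0 0 0 0 0" --pt "62 -10 0 0 0 0 0" --pt "62 0 0 0 0 0 0"

```text
clock: 12.98
position: [0.5717, 0.0673, 0.3315]
ee_rot: [0.086, 1.567, -0.086]
force: [-0.5, -0.6, -0.6]
width: 0.679
```

```bash
cat > chk.py <<'E'
from h import *
state()
for c in("wrist","side","top"):
    d=cap(c);P=cloud(d)
    m=(np.hypot(P[...,0]-.571,P[...,1]-.073)<.04)&(P[...,2]>.036)&(P[...,2]<.06)&(d['frame'][...,1].astype(int)-d['frame'][...,2]>5)
    q=P[m]
    if len(q)<20: print(c,len(q));continue
    n=np.linalg.svd(q-q.mean(0),full_matrices=False)[2][2]
    print(c,len(q),q.mean(0),"n",n,cv2.minAreaRect((q[:,:2]*1000).astype(np.float32)))
    if c=="wrist": save(d,'w6.png')
E
python3 chk.py
```

```text
t 12.97 pos [0.5717 0.0673 0.3315] jawyaw -6.3 x [ 0.002 -0.    -1.   ] F [-0.5 -0.6 -0.6] w 62.3 q [ 0.26  0.52 -0.67  1.75  0.37  1.01 -0.66]
wrist 2860 [0.5725 0.072  0.0406] n [-0.0001  0.0034  1.    ] ((572.354248046875, 71.32776641845703), (45.739402770996094, 45.63974380493164), 84.15762329101562)
side 208 [0.5697 0.0746 0.0402] n [-0.0148  0.0136  0.9998] ((569.9349365234375, 71.98528289794922), (49.90973663330078, 45.41675567626953), 82.14232635498047)
top 0
```

The blank is seated: top at 40.5 mm, flat, about 1 mm from the pocket centre. Now the knob.

arm_command --pt "62 0 0 0 10.06 0 0" --pt "62 0 0 0 10.06 0 0" --pt "62 0 0 0 10.06 0 0" --pt "62 0 0 0 10.06 0 0" --pt "62 0 0 0 10.06 0 0"

```text
clock: 13.75
position: [0.5713, 0.0673, 0.3288]
ee_rot: [0.773, 1.431, -0.776]
force: [0.4, -0.1, 0.7]
width: 0.676
```

arm_command --pt "62 0 0 0 10.06 0 0" --pt "62 0 0 0 10.06 0 0" --pt "62 0 -11 50 0 0 0" --pt "62 0 -11 50 0 0 0" --pt "62 0 -11 50 0 0 0"

```text
clock: 14.38
position: [0.5736, -0.0876, 0.3289]
ee_rot: [1.035, 1.312, -1.038]
force: [1.9, -0.6, 0.2]
width: 0.674
```

arm_command --pt "50 0 -11 50 0 0 0" --pt "50 0 -11 50 0 0 0" --pt "50 0 -11 50 0 0 0" --pt "50 0 -11 50 0 0 0"

```text
clock: 14.88
position: [0.5767, -0.2925, 0.3287]
ee_rot: [1.036, 1.313, -1.037]
force: [0.8, 0.9, 0.4]
width: 0.542
```

arm_command --pt "50 10 0 0 0 0 0" --pt "50 0 0 0 0 0 0" --pt "50 0 0 0 0 0 0" --pt "50 0 0 0 0 0 0"

```text
clock: 15.38
position: [0.5776, -0.2896, 0.3205]
ee_rot: [1.036, 1.311, -1.035]
force: [1.3, 0.1, 0.6]
width: 0.546
```

```bash
cat > kn.py <<'E'
from h import *
state()
d=cap("wrist");save(d,"w7.png");P=cloud(d)
for n,h0,h1 in(("top",.041,.055),("skirt",.020,.031)):
    m=(np.hypot(P[...,0]-.576,P[...,1]+.291)<.045)&(P[...,2]>h0)&(P[...,2]<h1);q=P[m]
    if len(q)>10: print(n,len(q),q.mean(0),cv2.minAreaRect((q[:,:2]*1000).astype(np.float32)))
E
python3 kn.py
```

```text
t 15.38 pos [ 0.5776 -0.2896  0.3205] jawyaw -76.6 x [ 0.  0. -1.] F [1.3 0.1 0.6] w 50.1 q [ 0.58  0.56 -0.29  1.6   0.18  1.01 -1.11]
top 957 [ 0.579  -0.2911  0.0484] ((577.6062622070312, -291.55047607421875), (44.310890197753906, 13.635005950927734), 13.143506050109863)
skirt 1312 [ 0.5795 -0.2908  0.0264] ((579.005126953125, -290.9226379394531), (43.9410285949707, 44.77370834350586), 13.253822326660156)
```

arm_command --pt "50 40 -0.4 1.9 0 0 0" --pt "50 40 0 0 0 0 0" --pt "50 20 0 0 0 0 0" --pt "50 13 0 0 0 0 0" --pt "50 0 0 0 0 0 0" --newtons 30

```text
clock: 16.05
position: [0.5773, -0.2928, 0.2071]
ee_rot: [1.037, 1.31, -1.037]
force: [0.0, 0.2, -0.4]
width: 0.548
```

```bash
python3 -c "
from h import *
state();plan([.5777,-.2915,.207],-76.7)"
```

```text
t 16.05 pos [ 0.5773 -0.2928  0.2071] jawyaw -76.7 x [-0.  0. -1.] F [ 0.   0.2 -0.4] w 50.3 q [ 0.56  0.69 -0.26  1.68  0.23  0.8  -1.15]
shift [ 0.1  0.7 -1.2] turn [-0. -0.  0.]
```

arm_command --pt "50 0 0.6 -1 0 0 0" --pt "5 0 0 0 0 0 0" --pt "5 0 0 0 0 0 0" --pt "5 0 0 0 0 0 0" --pt "5 0 0 0 0 0 0" --newtons 40

```text
clock: 16.68
position: [0.5775, -0.2918, 0.2073]
ee_rot: [1.037, 1.31, -1.037]
force: [0.1, 0.1, 0.6]
width: 0.159
```

arm_command --pt "5 0 0 0 0 0 0" --pt "5 0 0 0 0 0 0" --pt "5 -30 0 0 0 0 0" --pt "5 -45 0 0 0 0 0" --pt "5 0 0 0 0 0 0"

```text
clock: 17.3
position: [0.5789, -0.2922, 0.2859]
ee_rot: [1.037, 1.303, -1.034]
force: [0.8, -0.1, -1.6]
width: 0.15
```

```bash
cat > kh.py <<'E'
from h import *
import sys
state()
s=arm.observe();A=R.from_rotvec(s["ee_rot"]).as_matrix()
K=s["position"]+A@[.159,0,0]
for c in("wrist","top","side"):
    d=cap(c);P=cloud(d);Q=(P-s["position"])@A
    dark=d["frame"].max(2)<60
    for n,lo,hi in(("skirt",.176,.1885),):
        m=(Q[...,0]>lo)&(Q[...,0]<hi)&(np.hypot(Q[...,1],Q[...,2])<.03);q=Q[m]
        if len(q)>10: print(c,n,len(q),q.mean(0),"y",np.percentile(q[:,1],[1,99])*1000,"z",np.percentile(q[:,2],[1,99])*1000)
    save(d,sys.argv[1]+c+".png")
E
python3 kh.py k8; python3 -c "
from h import *
a=plan([.5775,-.2918,.282],-115.5)
plan([.5598,-.0364,.282],-115.5,a)"
```

```text
t 17.3 pos [ 0.5789 -0.2922  0.2859] jawyaw -76.7 x [ 0.006 -0.002 -1.   ] F [ 0.8 -0.1 -1.6] w 13.8 q [ 0.57  0.6  -0.29  1.63  0.2   0.94 -1.12]
wrist skirt 1282 [0.1816 0.0155 0.0002] y [ 6.5423 23.4291] z [-20.4094  20.4348]
side skirt 70 [ 0.1836 -0.0032 -0.0132] y [-24.2496  18.7155] z [-27.0834  -2.8551]
shift [-0.5  0.4  0.1] turn [38.8 -0.   0.1]
shift [  -0.  -125.9 -222.9] turn [ 0.  0. -0.]
```

View pics/k8wrist.png

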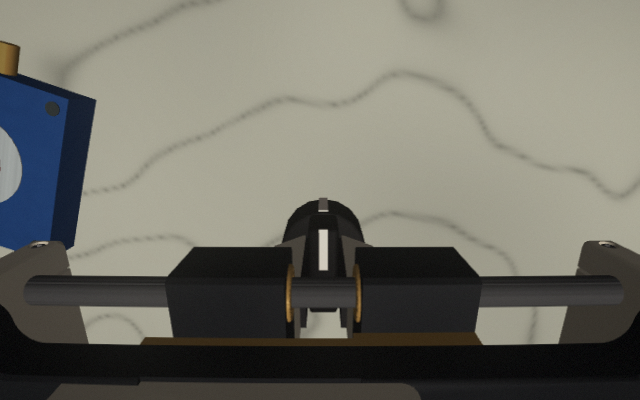

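The knob hangs centred in the jaws (skirt front edge near row 200, white line at column 323, facing tool +y). Now I'll turn it and move over the shaft.

arm_command --pt "5 0 0 0 9.7 0 0" --pt "5 0 0 0 9.7 0 0" --pt "5 0 0 0 9.7 0 0" --pt "5 0 0 0 9.7 0 0" --pt "5 0 0 0 0 0 0"

```text
clock: 18.08
position: [0.5772, -0.2915, 0.2808]
ee_rot: [1.527, 0.967, -1.53]
force: [0.0, -0.5, -1.1]
width: 0.15
```

arm_command --pt "5 0 -25.2 -44.6 0 0 0" --pt "5 0 -25.2 -44.6 0 0 0" --pt "5 0 -25.2 -44.6 0 0 0" --pt "5 0 -25.2 -44.6 0 0 0" --pt "5 0 -25.2 -44.6 0 0 0"

```text
clock: 18.7
position: [0.5594, -0.0348, 0.2816]
ee_rot: [1.525, 0.968, -1.527]
force: [1.3, -0.1, -0.9]
width: 0.146
```

arm_command --pt "5 0 0 0 0 0 0" --pt "5 0 0 0 0 0 0" --pt "5 0 0 0 0 0 0" --pt "5 0 0 0 0 0 0"

```text
clock: 19.2
position: [0.5599, -0.0376, 0.2821]
ee_rot: [1.53, 0.963, -1.53]
force: [-0.2, -0.5, -1.3]
width: 0.151
```

```bash
python3 kh.py k9; python3 -c "
from h import *
plan([.5598,-.0364,.262],-115.5)"
```

```text
t 19.2 pos [ 0.5599 -0.0376  0.2821] jawyaw -115.6 x [-0. -0. -1.] F [-0.2 -0.5 -1.3] w 13.9 q [ 0.08  0.47 -0.14  1.86  0.09  0.82 -2.13]
wrist skirt 1283 [0.1815 0.0155 0.0001] y [ 6.8421 23.3352] z [-20.4293  20.4544]
top skirt 14 [ 0.1838 -0.0185 -0.0047] y [-22.5139 -12.1866] z [-11.2592   5.9032]
side skirt 89 [ 0.1822 -0.0084 -0.0114] y [-24.7615  17.8081] z [-23.7194   9.5036]
shift [20.2 -0.3 -0.4] turn [-0.1  0.  -0. ]
```

arm_command --pt "5 10 -0.4 -0.5 0 0 0" --pt "5 10 0 0 0 0 0" --pt "5 2 0 0 0 0 0" --pt "5 2 0 0 0 0 0" --pt "5 0 0 0 0 0 0"

```text
clock: 19.98
position: [0.5598, -0.0356, 0.2582]
ee_rot: [1.529, 0.965, -1.529]
force: [-0.0, -0.6, -0.4]
width: 0.149
```

arm_command --pt "5 2 0 0 0 0 0" --pt "5 2 0 0 0 0 0" --pt "5 0 0 0 0 0 0"

```text
clock: 20.35
position: [0.5597, -0.0358, 0.2541]
ee_rot: [1.529, 0.964, -1.529]
force: [0.1, 0.1, -0.9]
width: 0.147
```

arm_command --pt "5 2 0 0 0 0 0" --pt "5 2 0 0 0 0 0" --pt "5 0 0 0 0 0 0"

```text
clock: 20.72
position: [0.5597, -0.0359, 0.25]
ee_rot: [1.529, 0.964, -1.53]
force: [-0.5, -3.0, -1.0]
width: 0.148
```

arm_command --pt "5 0 0.2 0.5 0 0 0" --pt "5 2 0 0 0 0 0" --pt "5 2 0 0 0 0 0" --pt "5 0 0 0 0 0 0"

```text
clock: 21.22
position: [0.5597, -0.0361, 0.246]
ee_rot: [1.529, 0.965, -1.529]
force: [-0.5, -1.0, -1.2]
width: 0.152
```

arm_command --pt "5 2 0 0 0 0 0" --pt "5 2 0 0 0 0 0" --pt "5 2 0 0 0 0 0" --pt "5 0 0 0 0 0 0"

```text
clock: 21.72
position: [0.5598, -0.0362, 0.2403]
ee_rot: [1.529, 0.964, -1.529]
force: [-1.5, -0.7, 3.9]
width: 0.15
```

Collar contact is at 5 N net, as expected. I'll keep pressing to home (TCP z about 0.237) with a slight overdrive.

arm_command --pt "5 1.5 0 0 0 0 0" --pt "5 1.5 0 0 0 0 0" --pt "5 1 0 0 0 0 0" --pt "5 0 0 0 0 0 0"

```text
clock: 22.22
position: [0.5598, -0.0361, 0.2371]
ee_rot: [1.53, 0.964, -1.529]
force: [-5.2, -0.8, 13.8]
width: 0.148
```

```bash
python3 -c "
from h import *
for i in range(3): state();get_image('top')
"
```

```text
t 22.23 pos [ 0.5598 -0.0361  0.2371] jawyaw -115.5 x [ 0.001 -0.    -1.   ] F [-5.2 -0.8 13.8] w 13.6 q [ 0.07  0.53 -0.14  1.9   0.11  0.72 -2.15]
t 22.27 pos [ 0.5598 -0.0361  0.2371] jawyaw -115.5 x [ 0.001 -0.    -1.   ] F [-4.2  0.5 12.8] w 13.7 q [ 0.07  0.53 -0.14  1.9   0.11  0.72 -2.15]
t 22.32 pos [ 0.5598 -0.0361  0.2371] jawyaw -115.5 x [ 0.001 -0.    -1.   ] F [-3.7 -0.5 13.5] w 13.5 q [ 0.07  0.53 -0.14  1.9   0.11  0.72 -2.15]
```

arm_command --pt "5 1 0 0 0 0 0" --pt "5 0 0 0 0 0 0" --pt "5 0 0 0 0 0 0"

```text
clock: 22.75
position: [0.5597, -0.0361, 0.2371]
ee_rot: [1.53, 0.964, -1.528]
force: [-8.6, -0.4, 25.5]
width: 0.145
```

```bash
python3 kh.py k10; python3 chk.py
python3 - <<'E'
import cv2,numpy as np
a=cv2.imread("pics/k10side.png")[130:230,260:400];b=cv2.imread("pics/k10wrist.png")
cv2.imwrite("pics/f.png",np.hstack([cv2.resize(a,(420,300),interpolation=cv2.INTER_CUBIC),cv2.resize(b,(380,300))]))
E
```

```text
t 22.75 pos [ 0.5597 -0.0361  0.2371] jawyaw -115.5 x [ 0.001 -0.    -1.   ] F [-8.6 -0.4 25.5] w 13.3 q [ 0.07  0.53 -0.14  1.9   0.11  0.72 -2.15]
wrist skirt 1280 [0.1814 0.0155 0.0002] y [ 6.7322 23.3782] z [-20.1122  20.7045]
top skirt 11 [ 0.183  -0.0194 -0.0034] y [-22.4008 -14.3689] z [-10.6979   8.7837]
side skirt 91 [ 0.1823 -0.0075 -0.0115] y [-25.3755  17.588 ] z [-23.1929  11.254 ]
t 22.9 pos [ 0.5597 -0.0361  0.2371] jawyaw -115.5 x [ 0.001 -0.    -1.   ] F [-8.1 -0.9 24.3] w 13.6 q [ 0.07  0.53 -0.14  1.9   0.11  0.72 -2.15]
wrist 2068 [0.578  0.0719 0.0405] n [ 0.013  -0.0036  0.9999] ((572.6610107421875, 70.73211669921875), (46.715972900390625, 46.77864074707031), 82.76500701904297)
side 208 [0.57   0.0742 0.0401] n [-0.0091  0.0156  0.9998] ((569.8839111328125, 72.41358947753906), (49.357696533203125, 45.982322692871094), 83.60063934326172)
top 252 [0.5704 0.0703 0.0394] n [0.0143 0.0152 0.9998] ((571.5875244140625, 69.49845886230469), (45.606842041015625, 45.644412994384766), 83.96481323242188)
```

View pics/f.png

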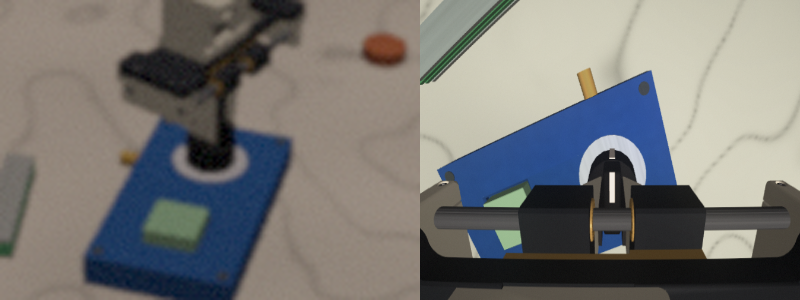

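The left half shows the knob skirt standing on the fixture with the blank seated and the disc in place. The right half shows the white line still in the jaws. The knob is on a hard stop: z stays at 0.2371 while the push rose from 13 N to 25 N. Handing in.

```bash
python3 -c "
from h import *
print(arm.sign_off())"
```

```text
the job is handed in; nothing more can be done
None
```

I placed the blank in the pocket and let go of it, then pressed the knob fully down on the D-shaft. The job went in at 22.9 s with the gripper still holding and pressing the knob. No verdict is reported.

- **Blank:** I took the smallest of the three green squares. In the last check its top was at about 40 mm, where 40 mm is fully seated. All three cameras showed it flat to about 0.02 rad. Its centre was about 1–2 mm from the pocket's centre in the wrist and side views. The top camera disagreed a little, at about 3 mm, with the arm partly in its view.
- **Knob:** I turned it about 39° so its x matched the shaft's flat at about −25.5° yaw. It went on with at most 3 N sideways. It stopped at the predicted height (flange at 0.2371 m), and pressing harder, from about 13 N to 25 N, did not move it.
- **Remaining force:** About 8 N sideways was left on the tool at the end, which I did not relieve.
- **Bystanders:** I never went near the cup, disc or strips. The disc and strips appeared in place in the final views. The cup was not in view there, and I did not measure any of the three again.
- **Mistake on the way:** An early turn had the wrong sign, so the arm took a detour high above the table. It touched nothing.

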